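Wide tape roll off its post on the breakfast ledge

ROBOT

A 6-joint arm with a two-finger parallel gripper is mounted at the origin on the work surface. World frame = base frame: x ahead of the robot, y to its left, z up, the work surface at z = 0. Lengths are in m, angles in rad, forces in N, time in s.
With the tool pointing down it reaches from about 0.375 to 0.975 m from the base axis. Payload 3.8 kg.
Tool frame: the origin (TCP) lies midway between the tips of the shut fingers; the grasp point (between the pads) lies 19 mm behind it; z points along the fingers, y is the direction in which the jaws open and shut (so a half turn about z gives the same grasp; the last joint's range is limited). The gripper opens to 85 mm and grips with 20 to 120 N. Pads are 22 mm wide; open, the fingers measure 114 mm over their backs; the gripper's body (76 mm by 85 mm) begins 54 mm behind the grasp point. The pads swing forward as they close: fully open they stand 13 mm farther back than shut.
Start: joints at [1.285, 0.264, 1.604, -0, 1.274, -0.037], TCP at [0.166, 0.654, 0.195] pointing down, gripper open.
Joint ranges: [-2.63, 2.63], [-0.94, 2.18], [0.31, 2.57], [-1.31, 4.45], [0, 2.66], [-2.55, 2.55]. Speed limits (rad/s): [2.57, 2.57, 3.14, 3.14, 3.14, 3.14].

INTERFACE

Orientations are given as a rotation vector (axis times angle).
In Python, from workcell import bot gives the robot as it stands.
- The arm moves only by the shell command python3 -m inch 'ROWS' [FORCE]. ROWS is JSON, a list of rows, each an object of numbers: "dx", "dy", "dz": the shift along the tool's x, y, z in m; "ax", "ay", "az": the turn, a rotation vector about the tool's x, y, z in degrees; "fingers": the opening, from -1 (shut) to 1 (fully open). A call has 1 to 20 rows; each row is the pose to reach, as a shift and turn from the pose measured when the call began, along the tool's axes at that moment; what a row does not reach only later rows make up. A row lasts 1/8 s, in which the tool goes at most 62.5 mm and 10.7 degrees, less where a joint would pass 70% of its speed; a pose out of reach is approached as far as the arm can. A call with a gripper value outside its range is refused whole. The fingers move at their own pace and stop on an object; FORCE is the grip in N (left out, the last holds). Time passes only in rows, so rows that repeat a pose let the fingers close. It gives the time, the measured TCP pose, the force and the opening at its end, in the units of the state.
- bot.read_state(): the state, without advancing time (a new reading comes with each control period).
- bot.read_camera(name): name is "scene" or "side" or "wrist"; returns (picture, depth): 420x560x3 uint8, blue, green, red; 420x560 float32, m along the optical axis (not along the pixel's ray), 0 where there is no reading.
- bot.get_calibration(name): a dict with "intrinsics" (3x3 intrinsics, pixels), "view" (4x4, takes a point from world to camera coordinates). Camera axes: x right, y down, z forward; pixel columns grow to the right and rows downward; lengths in m; the calibration is good to about 2 mm. A picture is of the moment at which its call begins: read the wrist's pose just before it. get_calibration takes no time and is no camera call; for the wrist camera it gives the pose at the moment of the call.
- bot.finish_job(): hands the job in, once; it reports no verdict.
Trained networks look in the newest picture that a camera, given by its name, has taken for a name from the list of things; names that differ only in an ending like _2 or _b are one class to them, and where a whole thing is asked for, a point or a joint stands for the part that bears it (a point fixed in the world has none). Each returns a list of dicts, best first, with "p" (0 to 1); they miss things now and then, are a little off and sometimes report something else, mostly with a low value. They report only what shows in the picture. A call takes as long as a camera call. They do not tell look-alikes from the thing itself.
- bot.masks_of(camera, thing): "region" (420x560 bool, what is visible of it) and "box" ([left, top, right, bottom] in pixels, round what is visible of it).
The state is a dict: "time": time; "q": joint angles; "joint_vel": joint speeds; "joint_torque": joint torques, N m; "tool_pos": TCP position; "tcp_rot": TCP orientation; "wrist_force": force on the tool from outside, world axes, zero at the start; "torque": the same for the moment, N m; "width": opening from 0.0 (shut) to 1.0 (fully open).
Only numpy, scipy, OpenCV 4.12 (cv2) and the standard library are available. Lean on these libraries where they do the work, as an engineer would, in place of code of your own. Each camera call takes 0.05 s, during which the arm holds its last target. There are 200 camera calls.

TASK

The biscuit carton is about to be taped shut: slide the wide (taller) roll of paper tape straight up off its steel post and set it down flat in the middle of the square cork mat, lowering it onto the mat before you let go. Leave the narrow roll sitting on its own post.

Things in the scene. Friction and masses are not known exactly. Their poses are not given: they have to be found in the camera images.
- roll_wide: The wide roll of buff paper tape wound on a thin cardboard core, a rigid ring: outer diameter 56 mm, bore 27 mm, 40 mm tall, 50 to 100 g. It starts upright (axis vertical) around a steel post, resting loosely on the post's shoulder 16 mm above the ledge, so its top is 56 mm above the ledge and the post stands 18 mm out of it; the bore has about 5 mm play all round. Origin: centre of its underside; z along its axis, up.
- roll_narrow: The narrow roll of the same tape, same 56 mm outer diameter and 27 mm bore but only 16 mm tall, about 30 g, on a second, identical post (42 mm of that post shows above it). Not to be taken. Origin: centre of its underside; z up.
- post_wide: The stand that carries the wide roll at the start: a polished steel stand fixed to the ledge: round foot 80 mm across and 6 mm thick, a shoulder 38 mm across up to 16 mm above the ledge, then a plain round upright post 16 mm thick whose top is 74 mm above the ledge. The stand with the narrow roll is identical. Origin: centre of the foot's underside, on the ledge; z up along the post.
- mat: Square cork mat, 110 x 110 mm, 5 mm thick, lying fixed on the black ledge, turned up to 0.3 rad. It and the two posts swap places. Origin: centre of its underside, on the ledge; z up, x and y along its sides.
Things that resemble listed ones, but are neither listed nor needed, are in the scene too. Several things look just like the mat: the one meant starts farthest to the robot's right.

How it is judged:
On the way, in this order (a step that is already met when the one before it is completed fails the run):
1. the wide roll has been raised along its post to the post's tip (underside more than 60 mm above the ledge, within 20 mm of the post's axis) (z of roll_wide in the frame of post_wide above 0.06 m and horizontal distance between roll_wide and post_wide below 0.02 m), for 0.03 s.
2. the wide roll, still held, has been lowered to within 15 mm of the mat's top, within 25 mm of its middle (z of roll_wide in the frame of mat below 0.02 m and horizontal distance between roll_wide and mat below 0.025 m and contact force between the fingers and roll_wide above 0.5 N), for 0.03 s.
At the end, for the whole second after the job is handed in: The wide roll rests flat (within 10 degrees) on the cork mat, its centre within 25 mm of the mat's middle, at rest; the narrow roll is still on its post, flat and within 30 mm of where it started (horizontal distance between roll_wide and mat below 0.025 m and z of roll_wide in the frame of mat between 0.001 and 0.01 m and angle between each of roll_wide, roll_narrow's own z axis and vertical below 0.17 rad and linear speed of roll_wide below 0.02 m/s and distance of roll_narrow from where it was at the start of the episode below 0.03 m); the robot touches nothing.
It fails at once if the narrow roll is lifted or knocked more than 30 mm from where it started (distance of roll_narrow from where it was at the start of the episode above 0.03 m).
It also fails if it takes over 40 s, if anything falls off the work surface, if the arm or the gripper's body presses on something with over 40 N, if the wrist force passes 120 N, or if a joint passes its speed limit or range.

## Working session

There is one attempt and no reset: what is moved stays moved. The work goes in short steps, Python scripts to look and compute and a shell command to move; the robot and the scene stay as the last step left them, time stands still between calls to the robot, and variables do not carry over. Pictures are saved under pics/ and viewed, about 8 in all and at most 12, crops included, and the job is handed in when it is done.

```bash
mkdir -p pics; cat > h.py <<'E'
import numpy as np, cv2
from workcell import bot
def pts(name, depth, mask):
    c=bot.get_calibration(name); K=np.array(c["intrinsics"]); V=np.array(c["view"])
    v,u=np.nonzero(mask&(depth>0)); z=depth[v,u]
    P=np.stack([(u-K[0,2])/K[0,0]*z,(v-K[1,2])/K[1,1]*z,z,np.ones_like(z)])
    return (np.linalg.inv(V)@P)[:3].T
E
python3 - <<'E'
from h import *
for cam in ["scene","side"]:
    im,d=bot.read_camera(cam); cv2.imwrite(f"pics/{cam}0.png",im)
    for t in ["roll_wide","roll_narrow","post_wide","mat"]:
        for m in bot.masks_of(cam,t):
            P=pts(cam,d,m["region"])
            if len(P)<5: print(cam,t,m["p"],m["box"],len(P));continue
            top=P[P[:,2]>np.percentile(P[:,2],97)-.006]
            print(cam,t,round(m["p"],2),m["box"],len(P),"med",np.median(P,0).round(3),"zr",np.percentile(P[:,2],[3,97]).round(3),"topmid",((top.min(0)+top.max(0))/2).round(3),"toprange",np.ptp(top,0).round(3))
print(bot.read_state())
E
```

```text
scene roll_wide 0.67 [331.0, 248.6, 353.8, 269.4] 420 med [0.579 0.293 0.053] zr [0.019 0.058] topmid [0.568 0.293 0.063] toprange [0.056 0.054 0.021]
scene roll_narrow 0.52 [166.2, 183.4, 186.5, 196.8] 216 med [ 0.488 -0.207  0.029] zr [0.017 0.035] topmid [ 0.481 -0.214  0.032] toprange [0.053 0.054 0.007]
scene post_wide 0.85 [323.5, 250.1, 353.9, 279.5] 314 med [0.585 0.292 0.006] zr [0.001 0.074] topmid [0.57  0.292 0.073] toprange [0.009 0.011 0.009]
scene mat 0.69 [403.8, 218.7, 451.1, 266.3] 1331 med [0.416 0.508 0.004] zr [-0.     0.008] topmid [0.413 0.507 0.006] toprange [0.128 0.125 0.009]
scene mat 0.59 [328.4, 195.4, 372.5, 235.0] 1169 med [0.392 0.284 0.004] zr [-0.001  0.007] topmid [0.389 0.283 0.007] toprange [0.113 0.111 0.01 ]
side roll_wide 0.71 [276.4, 190.3, 292.3, 207.5] 250 med [0.554 0.272 0.046] zr [0.022 0.06 ] topmid [0.559 0.285 0.058] toprange [0.051 0.05  0.009]
side post_wide 0.56 [269.2, 187.2, 293.0, 211.6] 198 med [0.558 0.275 0.008] zr [0.004 0.074] topmid [0.562 0.287 0.073] toprange [0.012 0.018 0.008]
side mat 0.72 [207.3, 209.2, 251.1, 237.9] 
[... 375 characters left out ...]
 [0.124 0.118 0.008]
{'time': 0.5, 'q': array([ 1.28512902e+00,  2.63908866e-01,  1.60406380e+00, -1.80232095e-05,
        1.27370001e+00, -3.68795540e-02]), 'joint_vel': array([-3.30793626e-04, -1.31719754e-03, -2.59476340e-03,  4.21193114e-04,
        5.56566178e-05,  8.48733381e-04]), 'joint_torque': array([ 7.34509013e-04, -5.14408600e+01, -3.67232680e+01, -2.64904538e-04,
        2.81789697e-03,  3.14449028e-05]), 'tool_pos': array([0.1661879 , 0.65417945, 0.19463923]), 'tcp_rot': array([ 3.89779080e-01,  3.11731463e+00, -1.28407211e-04]), 'wrist_force': array([-0.35278788, -0.3676979 , -0.3409425 ]), 'torque': array([-0.00648348, -0.0084588 ,  0.05014709]), 'width': 1.0002626111309503}
```

View pics/scene0.png

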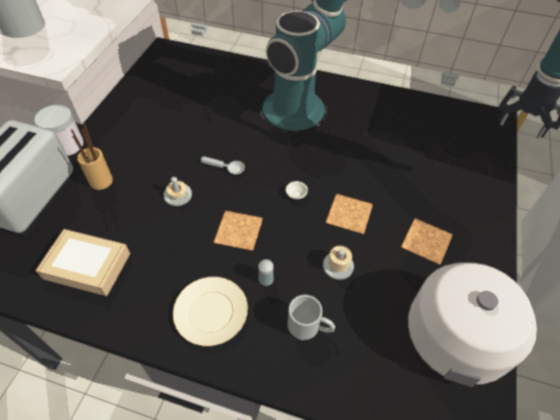

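View pics/side0.png

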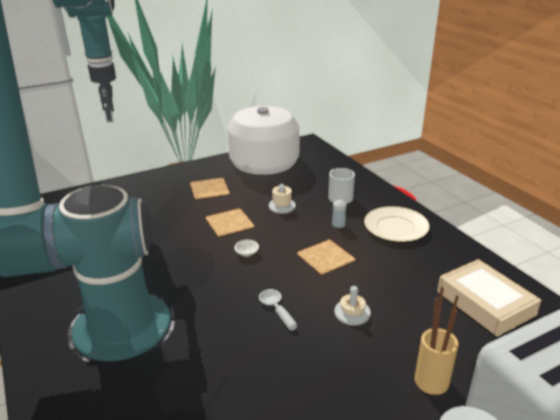

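The scene view shows the wide roll on its post at about (340,260) and the narrow one at (177,190). There are three mats, at (239,230), (350,213) and (427,241). The robot's right is image left, so the one meant is at (239,230), roughly (0.537, -0.003). I'll go above the wide roll for a closer look.

```bash
python3 -m inch '[{"dx":-0.05,"dy":-0.027},{"dx":-0.1,"dy":-0.054},{"dx":-0.15,"dy":-0.08},{"dx":-0.2,"dy":-0.107},{"dx":-0.25,"dy":-0.134},{"dx":-0.3,"dy":-0.16},{"dx":-0.35,"dy":-0.188},{"dx":-0.4,"dy":-0.215},{"dx":-0.44,"dy":-0.236},{"dx":-0.477,"dy":-0.256},{"dx":-0.477,"dy":-0.256},{"dx":-0.477,"dy":-0.256}]'
cat > look.py <<'E'
import sys
from h import *
from scipy.spatial.transform import Rotation as R
im,d=bot.read_camera("wrist"); cv2.imwrite(f"pics/{sys.argv[1]}.png",im)
s=bot.read_state(); M=R.from_rotvec(s["tcp_rot"]).as_matrix(); print(s["tool_pos"].round(4),M.round(3).tolist())
for t in sys.argv[2:]:
    for m in bot.masks_of("wrist",t):
        P=pts("wrist",d,m["region"])
        if len(P)<20: continue
        z=P[:,2]; print(t,round(m["p"],2),m["box"],len(P),"z pct",np.percentile(z,[3,25,50,75,97]).round(4))
        for a,b in [(0,.012),(.045,.062),(.066,.085)]:
            Q=P[(z>a)&(z<b)]
            if len(Q)>30:
                (c,r)=cv2.minEnclosingCircle(Q[:,:2].astype(np.float32)); rect=cv2.minAreaRect(Q[:,:2].astype(np.float32))
                print("  band",a,b,len(Q),"circ",np.round(c,4),round(r,4),"rect",np.round(rect[0],4),np.round(rect[1],3),"tool delta",(M.T@(np.array([*c,s["tool_pos"][2]])-s["tool_pos"])).round(4),"zmed",np.median(Q[:,2]).round(4))
E
python3 look.py w1 roll_wide post_wide
```

```text
[0.1662 0.6542 0.1947] [[-0.969, 0.246, -0.0], [0.246, 0.969, -0.0], [-0.0, -0.0, -1.0]]invalid input at $[0]: expected keys dx, dy, dz, ax, ay, az, fingers
```

View pics/w1.png

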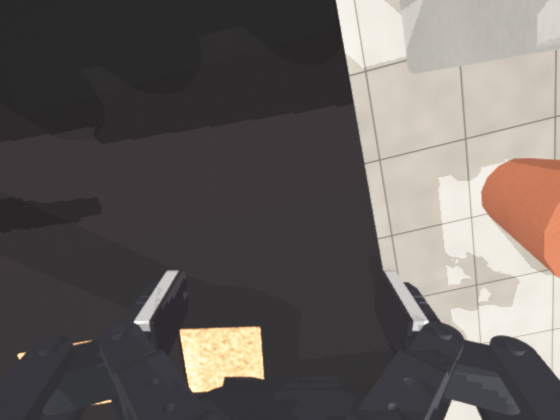

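The call was refused because every row needs all the keys. This picture is still at the start pose: the fingers are at (160,300) and (405,300), and a cork mat is at (222,357). The camera looks towards tool +x, so I'll stop slightly past the roll.

```bash
python3 -m inch '[{"dx":-0.05,"dy":-0.027,"dz":0,"ax":0,"ay":0,"az":0,"fingers":1},{"dx":-0.1,"dy":-0.054,"dz":0,"ax":0,"ay":0,"az":0,"fingers":1},{"dx":-0.15,"dy":-0.08,"dz":0,"ax":0,"ay":0,"az":0,"fingers":1},{"dx":-0.2,"dy":-0.107,"dz":0,"ax":0,"ay":0,"az":0,"fingers":1},{"dx":-0.25,"dy":-0.134,"dz":0,"ax":0,"ay":0,"az":0,"fingers":1},{"dx":-0.3,"dy":-0.16,"dz":0,"ax":0,"ay":0,"az":0,"fingers":1},{"dx":-0.35,"dy":-0.188,"dz":0,"ax":0,"ay":0,"az":0,"fingers":1},{"dx":-0.4,"dy":-0.215,"dz":0,"ax":0,"ay":0,"az":0,"fingers":1},{"dx":-0.45,"dy":-0.236,"dz":0,"ax":0,"ay":0,"az":0,"fingers":1},{"dx":-0.5,"dy":-0.256,"dz":0,"ax":0,"ay":0,"az":0,"fingers":1},{"dx":-0.547,"dy":-0.256,"dz":0,"ax":0,"ay":0,"az":0,"fingers":1},{"dx":-0.547,"dy":-0.256,"dz":0,"ax":0,"ay":0,"az":0,"fingers":1},{"dx":-0.547,"dy":-0.256,"dz":0,"ax":0,"ay":0,"az":0,"fingers":1}]' && python3 look.py w2 roll_wide post_wide
```

```text
time: 2.28
tool_pos: [0.6328, 0.2714, 0.1943]
tcp_rot: [-0.39, -3.116, 0.0]
wrist_force: [-0.4, 1.1, 0.3]
width: 0.996
[0.6324 0.2718 0.1945] [[-0.969, 0.246, -0.001], [0.246, 0.969, 0.0], [0.001, -0.0, -1.0]]
roll_wide 0.88 [256.7, 74.3, 317.0, 135.6] 2383 z pct [0.0311 0.0554 0.056  0.0566 0.0575]
  band 0.045 0.062 2264 circ [0.5627 0.2932] 0.0278 rect [0.5626 0.2932] [0.055 0.055] tool delta [0.0728 0.0036 0.0001] zmed 0.0561
post_wide 0.75 [248.2, 63.5, 322.1, 143.9] 2180 z pct [0.0048 0.0059 0.0066 0.015  0.0744]
  band 0 0.012 1615 circ [0.5626 0.293 ] 0.0408 rect [0.5626 0.2929] [0.08  0.079] tool delta [0.0728 0.0034 0.0001] zmed 0.0063
  band 0.066 0.085 264 circ [0.5628 0.2934] 0.0079 rect [0.5625 0.2934] [0.015 0.015] tool delta [0.0727 0.0037 0.0001] zmed 0.0736
```

View pics/w2.png

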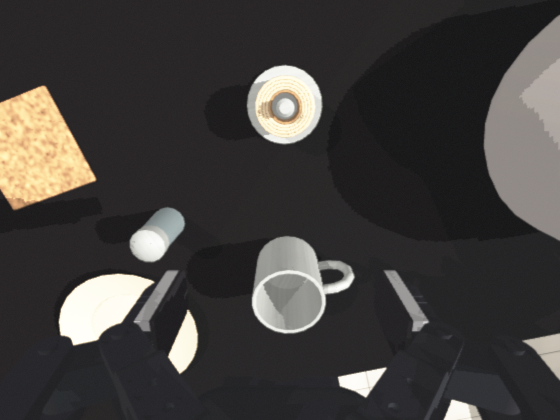

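The wide roll is centred at (286,106) in the picture, with the post tip inside it. Roll top 0.056, foot 0.006 and post tip 0.074 all match the given sizes. I'll move over it, descend and grip.

```bash
python3 -m inch '[{"dx":0.04,"dy":0.002,"dz":0,"ax":0,"ay":0,"az":0,"fingers":1},{"dx":0.0728,"dy":0.0036,"dz":0,"ax":0,"ay":0,"az":0,"fingers":1},{"dx":0.0728,"dy":0.0036,"dz":0,"ax":0,"ay":0,"az":0,"fingers":1},{"dx":0.0728,"dy":0.0036,"dz":0.03,"ax":0,"ay":0,"az":0,"fingers":1},{"dx":0.0728,"dy":0.0036,"dz":0.07,"ax":0,"ay":0,"az":0,"fingers":1},{"dx":0.0728,"dy":0.0036,"dz":0.11,"ax":0,"ay":0,"az":0,"fingers":1},{"dx":0.0728,"dy":0.0036,"dz":0.14,"ax":0,"ay":0,"az":0,"fingers":1},{"dx":0.0728,"dy":0.0036,"dz":0.16,"ax":0,"ay":0,"az":0,"fingers":1},{"dx":0.0728,"dy":0.0036,"dz":0.17,"ax":0,"ay":0,"az":0,"fingers":1},{"dx":0.0728,"dy":0.0036,"dz":0.17,"ax":0,"ay":0,"az":0,"fingers":1}]' 
python3 -m inch '[{"dx":0,"dy":0,"dz":0,"ax":0,"ay":0,"az":0,"fingers":0.3},{"dx":0,"dy":0,"dz":0,"ax":0,"ay":0,"az":0,"fingers":0},{"dx":0,"dy":0,"dz":0,"ax":0,"ay":0,"az":0,"fingers":-0.3},{"dx":0,"dy":0,"dz":0,"ax":0,"ay":0,"az":0,"fingers":-0.5},{"dx":0,"dy":0,"dz":0,"ax":0,"ay":0,"az":0,"fingers":-0.5},{"dx":0,"dy":0,"dz":0,"ax":0,"ay":0,"az":0,"fingers":-0.5},{"dx":0,"dy":0,"dz":0,"ax":0,"ay":0,"az":0,"fingers":-0.5},{"dx":0,"dy":0,"dz":0,"ax":0,"ay":0,"az":0,"fingers":-0.5}]' 35
```

```text
time: 3.68
tool_pos: [0.5625, 0.2936, 0.0248]
tcp_rot: [-0.388, -3.117, -0.0]
wrist_force: [-0.9, 0.2, -0.1]
width: 0.998
time: 4.68
tool_pos: [0.5624, 0.2936, 0.0248]
tcp_rot: [-0.387, -3.117, 0.0]
wrist_force: [-1.0, -0.9, 0.1]
width: 0.251
```

Opening 0.251 is exactly the commanded value, so this may not be contact. A 56 mm roll should stop the fingers near 0.66, so I'll look.

```bash
python3 look.py w3 roll_wide && python3 - <<'E'
from h import *
im,d=bot.read_camera("side"); cv2.imwrite("pics/s3.png",np.hstack([cv2.resize(im[150:240,230:340],(550,450),interpolation=cv2.INTER_CUBIC)]))
print(bot.read_state())
E
```

```text
[0.5625 0.2936 0.0248] [[-0.97, 0.245, -0.001], [0.245, 0.97, 0.0], [0.001, -0.0, -1.0]]
roll_wide 0.93 [228.8, 193.6, 333.2, 312.2] 6029 z pct [0.022  0.0457 0.0553 0.056  0.0568]
  band 0.045 0.062 4547 circ [0.5628 0.2927] 0.0281 rect [0.5616 0.2946] [0.054 0.051] tool delta [-0.0005 -0.0007 -0.    ] zmed 0.0556
{'time': 4.825, 'q': array([ 4.41646317e-01,  3.40097653e-01,  1.84041488e+00,  2.79599727e-04,
        9.61547243e-01, -8.81956874e-01]), 'joint_vel': array([-3.92367865e-05,  1.45716220e-03,  4.94055405e-04,  7.20015938e-04,
       -5.63806816e-04, -1.77863665e-03]), 'joint_torque': array([-2.04681710e-04, -5.03294134e+01, -3.14896953e+01,  8.67265808e-04,
        3.44556553e-03, -1.53487275e-05]), 'tool_pos': array([0.56247578, 0.29357499, 0.02480019]), 'tcp_rot': array([-3.87487916e-01, -3.11708321e+00,  8.88960613e-05]), 'wrist_force': array([-0.15245699,  1.0070761 , -0.14002917]), 'torque': array([-0.02438854,  0.00091752,  0.02332291]), 'width': 0.2540342886464351}
```

View pics/w3.png

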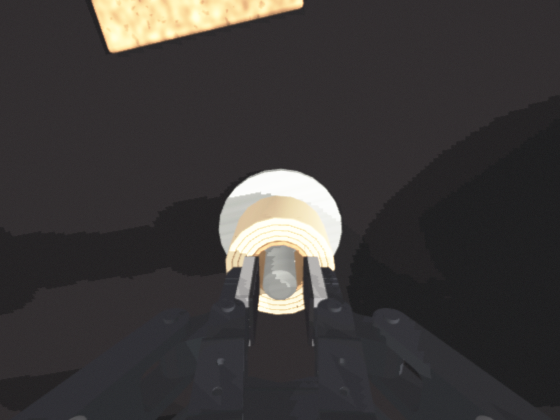

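View pics/s3.png

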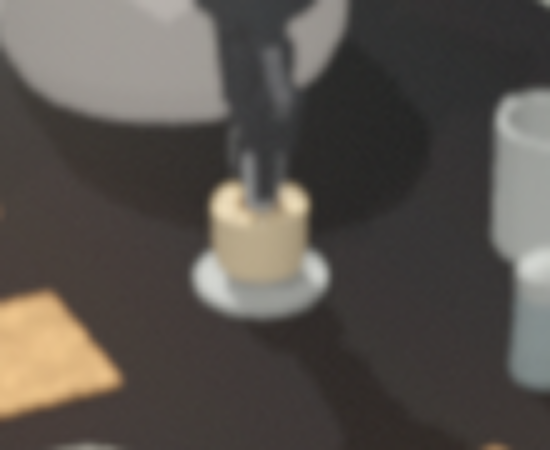

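The fingers have closed at (250,265) and (315,265), around the post tip and apparently above the roll's top face. I'll check the fingertip heights from depth.

```bash
python3 - <<'E'
from h import *
im,d=bot.read_camera("wrist")
def at(u,v):
    m=np.zeros(d.shape,bool); m[v-1:v+2,u-1:u+2]=1; P=pts("wrist",d,m); return np.median(P,0).round(4) if len(P) else None
for u,v in [(246,262),(246,275),(250,290),(238,310),(225,340),(316,262),(316,275),(312,290),(325,310),(280,255),(280,285),(280,305),(235,262),(325,262)]: print((u,v),d[v,u].round(3),at(u,v),im[v,u])
c=bot.get_calibration("wrist"); V=np.array(c["view"]); K=np.array(c["intrinsics"])
print(np.linalg.inv(V).round(3)); s=bot.read_state(); p=V[:3,:3]@s["tool_pos"]+V[:3,3]; print("tcp px",K@p/p[2],p)
E
```

```text
(246, 262) 0.148 [0.548  0.2813 0.0715] [177 180 182]
(246, 275) 0.139 [0.5483 0.2824 0.0827] [179 181 183]
(250, 290) 0.128 [0.549  0.2849 0.0936] [67 67 68]
(238, 310) 0.114 [0.5475 0.2824 0.1074] [54 49 49]
(225, 340) 0.093 [0.5424 0.2827 0.1281] [56 52 52]
(316, 262) 0.149 [0.5558 0.3119 0.0712] [177 179 182]
(316, 275) 0.138 [0.5559 0.3108 0.0823] [172 174 177]
(312, 290) 0.128 [0.5549 0.3082 0.0935] [89 89 90]
(325, 310) 0.115 [0.5548 0.3116 0.1071] [57 53 54]
(280, 255) 0.163 [0.556  0.2951 0.0566] [157 163 161]
(280, 285) 0.149 [0.5618 0.2936 0.0738] [159 163 164]
(280, 305) 0.173 [0.5842 0.2879 0.0558] [202 238 250]
(235, 262) 0.165 [0.5542 0.2722 0.0562] [182 221 237]
(325, 262) 0.166 [0.5655 0.3161 0.0556] [230 251 254]
[[ 0.245  0.919  0.309  0.483]
 [ 0.969 -0.232 -0.078  0.314]
 [-0.     0.319 -0.948  0.204]
 [ 0.     0.     0.     1.   ]]
tcp px [280.42589364 241.2362191    1.        ] [-0.00021288  0.02062485  0.19595545]
```

The depth shows the fingertips ending at about z = 0.067 with a 21 mm gap. They are above the roll, and the real tips sit about 40 mm farther back than the reported TCP. That is why nothing was gripped. I'll open, go down 45 mm in two stages and watch the force.

```bash
python3 -m inch '[{"dx":0,"dy":-0.0005,"dz":0,"ax":0,"ay":0,"az":0,"fingers":1},{"dx":0,"dy":-0.0005,"dz":0,"ax":0,"ay":0,"az":0,"fingers":1},{"dx":0,"dy":-0.0005,"dz":0,"ax":0,"ay":0,"az":0,"fingers":1},{"dx":0,"dy":-0.0005,"dz":0,"ax":0,"ay":0,"az":0,"fingers":1},{"dx":0,"dy":-0.0005,"dz":0,"ax":0,"ay":0,"az":0,"fingers":1},{"dx":0,"dy":-0.0005,"dz":0,"ax":0,"ay":0,"az":0,"fingers":1},{"dx":0,"dy":-0.0005,"dz":0.008,"ax":0,"ay":0,"az":0,"fingers":1},{"dx":0,"dy":-0.0005,"dz":0.016,"ax":0,"ay":0,"az":0,"fingers":1},{"dx":0,"dy":-0.0005,"dz":0.024,"ax":0,"ay":0,"az":0,"fingers":1},{"dx":0,"dy":-0.0005,"dz":0.03,"ax":0,"ay":0,"az":0,"fingers":1},{"dx":0,"dy":-0.0005,"dz":0.03,"ax":0,"ay":0,"az":0,"fingers":1}]' 
python3 - <<'E'
from h import *
im,d=bot.read_camera("wrist"); cv2.imwrite("pics/w4.png",im)
m=(d>0)&(d<.16); m[:200]=0; P=pts("wrist",d,m); s=bot.read_state()
from scipy.spatial.transform import Rotation as R
T=(P-s["tool_pos"])@R.from_rotvec(s["tcp_rot"]).as_matrix()
for sg in (-1,1):
    Q=T[(sg*T[:,1]>.036)&(np.abs(T[:,0])<.03)]; print(len(Q),"tip dz",np.percentile(Q[:,2],[99,99.9]).round(4),"world z",s["tool_pos"][2]-np.percentile(Q[:,2],99.5))
E
```

```text
time: 6.25
tool_pos: [0.5616, 0.2928, -0.0062]
tcp_rot: [-0.387, -3.116, 0.002]
wrist_force: [0.2, -0.2, 0.1]
width: 1.002
13478 tip dz [-0.0539 -0.0504] world z 0.04654826928798282
13432 tip dz [-0.0537 -0.0501] world z 0.046464809899680916
```

View pics/w4.png

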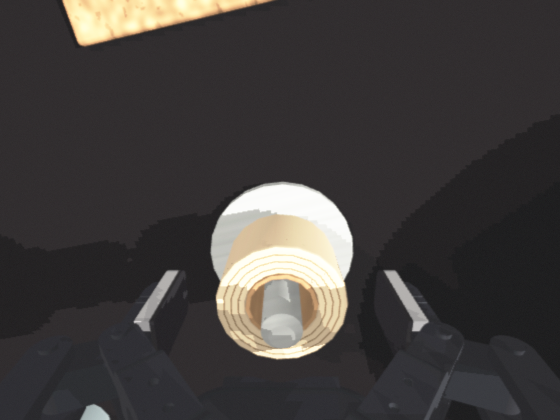

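At TCP z = -0.006 the open tips at (175,272) and (390,272) are at z ≈ 0.046, with the roll at (281,300) centred between them. The offset of about 38 mm is confirmed. I'll go 18 mm lower and grip.

```bash
python3 -m inch '[{"dx":0,"dy":0,"dz":0.008,"ax":0,"ay":0,"az":0,"fingers":1},{"dx":0,"dy":0,"dz":0.014,"ax":0,"ay":0,"az":0,"fingers":1},{"dx":0,"dy":0,"dz":0.018,"ax":0,"ay":0,"az":0,"fingers":1},{"dx":0,"dy":0,"dz":0.018,"ax":0,"ay":0,"az":0,"fingers":1},{"dx":0,"dy":0,"dz":0.018,"ax":0,"ay":0,"az":0,"fingers":0.6},{"dx":0,"dy":0,"dz":0.018,"ax":0,"ay":0,"az":0,"fingers":0.4},{"dx":0,"dy":0,"dz":0.018,"ax":0,"ay":0,"az":0,"fingers":0},{"dx":0,"dy":0,"dz":0.018,"ax":0,"ay":0,"az":0,"fingers":0},{"dx":0,"dy":0,"dz":0.018,"ax":0,"ay":0,"az":0,"fingers":0},{"dx":0,"dy":0,"dz":0.018,"ax":0,"ay":0,"az":0,"fingers":0}]' 35
```

```text
time: 7.55
tool_pos: [0.5626, 0.2932, -0.023]
tcp_rot: [-0.388, -3.117, -0.0]
wrist_force: [-0.6, -0.7, 4.0]
width: 0.654
```

Opening 0.654 × 85 = 55.6 mm, so the roll is gripped. I'll lift it straight up.

```bash
python3 -m inch '[{"dx":0,"dy":0,"dz":-0.008,"ax":0,"ay":0,"az":0,"fingers":0},{"dx":0,"dy":0,"dz":-0.02,"ax":0,"ay":0,"az":0,"fingers":0},{"dx":0,"dy":0,"dz":-0.035,"ax":0,"ay":0,"az":0,"fingers":0},{"dx":0,"dy":0,"dz":-0.05,"ax":0,"ay":0,"az":0,"fingers":0},{"dx":0,"dy":0,"dz":-0.065,"ax":0,"ay":0,"az":0,"fingers":0},{"dx":0,"dy":0,"dz":-0.08,"ax":0,"ay":0,"az":0,"fingers":0},{"dx":0,"dy":0,"dz":-0.1,"ax":0,"ay":0,"az":0,"fingers":0},{"dx":0,"dy":0,"dz":-0.12,"ax":0,"ay":0,"az":0,"fingers":0},{"dx":0,"dy":0,"dz":-0.14,"ax":0,"ay":0,"az":0,"fingers":0},{"dx":0,"dy":0,"dz":-0.14,"ax":0,"ay":0,"az":0,"fingers":0}]'
python3 - <<'E'
from h import *
from scipy.spatial.transform import Rotation as R
s=bot.read_state(); M=R.from_rotvec(s["tcp_rot"]).as_matrix()
im,d=bot.read_camera("scene")
for m in bot.masks_of("scene","roll_wide"): P=pts("scene",d,m["region"]); print(m["p"],m["box"],np.percentile(P,[3,50,97],axis=0).round(3))
for m in bot.masks_of("scene","mat"):
    P=pts("scene",d,m["region"]); r=cv2.minAreaRect(P[P[:,2]<.015][:,:2].astype(np.float32)); print(m["p"],m["box"],r)
print("to (.617,-.02):",M.T@(np.array([.617,-.02,s["tool_pos"][2]])-s["tool_pos"]))
E
```

```text
time: 8.8
tool_pos: [0.5645, 0.2941, 0.1201]
tcp_rot: [0.387, 3.114, 0.004]
wrist_force: [-0.1, 0.2, -0.1]
width: 0.652
0.86 [335.5, 217.9, 357.6, 241.5] [[0.553 0.269 0.162]
 [0.584 0.291 0.191]
 [0.596 0.315 0.2  ]]
0.92 [405.0, 216.0, 454.1, 266.8] ((0.4101102650165558, 0.5092490911483765), (0.11261729151010513, 0.12032113969326019), 76.45919799804688)
0.7 [214.2, 210.8, 260.1, 253.8] ((0.5416777729988098, -0.0007107555866241455), (0.11668115854263306, 0.11498793959617615), 4.248989582061768)
0.5 [327.4, 204.6, 335.8, 222.6] ((0.4026918411254883, 0.23585210740566254), (0.008885214105248451, 0.07016940414905548), 82.59882354736328)
to (.617,-.02): [-0.12778528 -0.29169001 -0.00049925]
```

The roll's top is at 0.20 and it is held. I'll carry it to a viewpoint just short of the right-hand mat.

```bash
python3 -m inch '[{"dx":-0.01,"dy":-0.02,"dz":0,"ax":0,"ay":0,"az":0,"fingers":0},{"dx":-0.025,"dy":-0.05,"dz":0,"ax":0,"ay":0,"az":0,"fingers":0},{"dx":-0.043,"dy":-0.085,"dz":0,"ax":0,"ay":0,"az":0,"fingers":0},{"dx":-0.061,"dy":-0.12,"dz":0,"ax":0,"ay":0,"az":0,"fingers":0},{"dx":-0.079,"dy":-0.155,"dz":0,"ax":0,"ay":0,"az":0,"fingers":0},{"dx":-0.097,"dy":-0.19,"dz":0,"ax":0,"ay":0,"az":0,"fingers":0},{"dx":-0.115,"dy":-0.225,"dz":0,"ax":0,"ay":0,"az":0,"fingers":0},{"dx":-0.13,"dy":-0.255,"dz":0,"ax":0,"ay":0,"az":0,"fingers":0},{"dx":-0.142,"dy":-0.28,"dz":0,"ax":0,"ay":0,"az":0,"fingers":0},{"dx":-0.149,"dy":-0.294,"dz":0,"ax":0,"ay":0,"az":0,"fingers":0},{"dx":-0.149,"dy":-0.294,"dz":0,"ax":0,"ay":0,"az":0,"fingers":0},{"dx":-0.149,"dy":-0.294,"dz":0,"ax":0,"ay":0,"az":0,"fingers":0}]'
cat > mat.py <<'E'
import sys
from h import *
from scipy.spatial.transform import Rotation as R
im,d=bot.read_camera("wrist"); cv2.imwrite(f"pics/{sys.argv[1]}.png",im)
s=bot.read_state(); M=R.from_rotvec(s["tcp_rot"]).as_matrix()
for m in bot.masks_of("wrist","mat"):
    P=pts("wrist",d,m["region"]); P=P[np.abs(P[:,2]-.005)<.006]
    if len(P)<50: continue
    r=cv2.minAreaRect(P[:,:2].astype(np.float32)); print("mat",m["p"],m["box"],len(P),np.median(P[:,2]),r,"tool delta",(M.T@(np.array([*r[0],0])-s["tool_pos"])).round(4))
for m in bot.masks_of("wrist","roll_wide"):
    P=pts("wrist",d,m["region"]); t=np.percentile(P[:,2],90); P=P[np.abs(P[:,2]-t)<.004]; print("roll",m["p"],m["box"],"top",t,cv2.minEnclosingCircle(P[:,:2].astype(np.float32)),s["tool_pos"])
E
python3 mat.py w5
```

```text
time: 10.45
tool_pos: [0.6341, -0.028, 0.1159]
tcp_rot: [-0.387, -3.115, 0.0]
wrist_force: [-0.2, -0.4, -0.5]
width: 0.656
mat 0.87 [202.3, 1.9, 370.4, 155.4] 18267 0.005000888504970713 ((0.53956538438797, 0.002320285886526108), (0.11171770095825195, 0.1113891527056694), 5.2792768478393555) tool delta [0.0989 0.0061 0.1162]
roll 0.96 [209.9, 225.0, 355.1, 381.7] top 0.1955391734275302 ((0.6350870132446289, -0.027671344578266144), 0.02821248769760132) [ 0.63417777 -0.02769476  0.11605915]
```

View pics/w5.png

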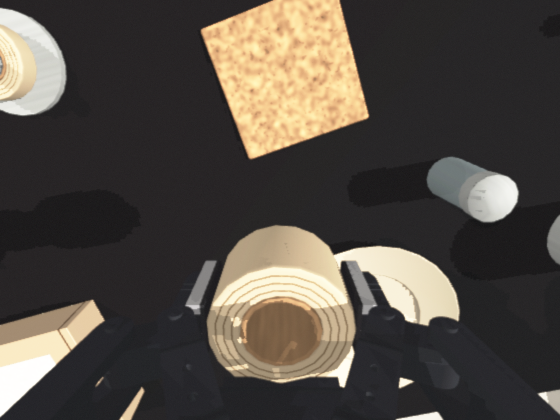

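The picture shows the held roll at (281,310) and the whole mat at (285,75). It measures 111 mm square with its top at 0.005, centred at (0.5396, 0.0023). I'll move over it and lower to about 6 mm above.

```bash
python3 -m inch '[{"dx":0.02,"dy":0.001,"dz":0,"ax":0,"ay":0,"az":0,"fingers":0},{"dx":0.05,"dy":0.003,"dz":0,"ax":0,"ay":0,"az":0,"fingers":0},{"dx":0.08,"dy":0.005,"dz":0,"ax":0,"ay":0,"az":0,"fingers":0},{"dx":0.0995,"dy":0.006,"dz":0,"ax":0,"ay":0,"az":0,"fingers":0},{"dx":0.0995,"dy":0.006,"dz":0.02,"ax":0,"ay":0,"az":0,"fingers":0},{"dx":0.0995,"dy":0.006,"dz":0.045,"ax":0,"ay":0,"az":0,"fingers":0},{"dx":0.0995,"dy":0.006,"dz":0.07,"ax":0,"ay":0,"az":0,"fingers":0},{"dx":0.0995,"dy":0.006,"dz":0.095,"ax":0,"ay":0,"az":0,"fingers":0},{"dx":0.0995,"dy":0.006,"dz":0.115,"ax":0,"ay":0,"az":0,"fingers":0},{"dx":0.0995,"dy":0.006,"dz":0.13,"ax":0,"ay":0,"az":0,"fingers":0},{"dx":0.0995,"dy":0.006,"dz":0.14,"ax":0,"ay":0,"az":0,"fingers":0},{"dx":0.0995,"dy":0.006,"dz":0.144,"ax":0,"ay":0,"az":0,"fingers":0},{"dx":0.0995,"dy":0.006,"dz":0.144,"ax":0,"ay":0,"az":0,"fingers":0}]'
python3 mat.py w6
```

```text
time: 12.22
tool_pos: [0.5393, 0.0025, -0.0274]
tcp_rot: [-0.385, -3.117, 0.001]
wrist_force: [-0.0, -0.4, -0.5]
width: 0.65
mat 0.74 [134.0, 130.0, 407.7, 373.2] 22147 0.005248985966745723 ((0.5395305156707764, 0.0006155781447887421), (0.109367236495018, 0.11374358832836151), 5.212991714477539) tool delta [-0.0003 -0.0018 -0.0271]
roll 0.75 [208.8, 226.2, 355.6, 380.6] top 0.05241784507902911 ((0.5404122471809387, 0.0024483632296323776), 0.028342386707663536) [ 0.53962135  0.00246008 -0.02710485]
```

The roll is centred within 2 mm, with its underside at about 0.0124. I'll lower it the last 7.5 mm, hold, and read the force.

```bash
python3 -m inch '[{"dx":0,"dy":0,"dz":0.002,"ax":0,"ay":0,"az":0,"fingers":0},{"dx":0,"dy":0,"dz":0.004,"ax":0,"ay":0,"az":0,"fingers":0},{"dx":0,"dy":0,"dz":0.006,"ax":0,"ay":0,"az":0,"fingers":0},{"dx":0,"dy":0,"dz":0.0075,"ax":0,"ay":0,"az":0,"fingers":0},{"dx":0,"dy":0,"dz":0.0075,"ax":0,"ay":0,"az":0,"fingers":0},{"dx":0,"dy":0,"dz":0.0075,"ax":0,"ay":0,"az":0,"fingers":0}]'
```

```text
time: 13.12
tool_pos: [0.5397, 0.0024, -0.0341]
tcp_rot: [-0.385, -3.117, 0.001]
wrist_force: [-2.4, 0.5, 5.4]
width: 0.655
```

The 5.4 N upward force shows the roll is on the mat. I'll release it and go straight up.

```bash
python3 -m inch '[{"dx":0,"dy":0,"dz":0,"ax":0,"ay":0,"az":0,"fingers":0.5},{"dx":0,"dy":0,"dz":0,"ax":0,"ay":0,"az":0,"fingers":0.8},{"dx":0,"dy":0,"dz":0,"ax":0,"ay":0,"az":0,"fingers":1},{"dx":0,"dy":0,"dz":0,"ax":0,"ay":0,"az":0,"fingers":1},{"dx":0,"dy":0,"dz":0,"ax":0,"ay":0,"az":0,"fingers":1},{"dx":0,"dy":0,"dz":-0.01,"ax":0,"ay":0,"az":0,"fingers":1},{"dx":0,"dy":0,"dz":-0.03,"ax":0,"ay":0,"az":0,"fingers":1},{"dx":0,"dy":0,"dz":-0.06,"ax":0,"ay":0,"az":0,"fingers":1},{"dx":0,"dy":0,"dz":-0.1,"ax":0,"ay":0,"az":0,"fingers":1},{"dx":0,"dy":0,"dz":-0.14,"ax":0,"ay":0,"az":0,"fingers":1},{"dx":-0.05,"dy":0,"dz":-0.16,"ax":0,"ay":0,"az":0,"fingers":1},{"dx":-0.09,"dy":0,"dz":-0.16,"ax":0,"ay":0,"az":0,"fingers":1},{"dx":-0.09,"dy":0,"dz":-0.16,"ax":0,"ay":0,"az":0,"fingers":1}]'
python3 mat.py w7
python3 - <<'E'
from h import *
im,d=bot.read_camera("scene")
for m in bot.masks_of("scene","roll_narrow"): P=pts("scene",d,m["region"]); print(m["p"],m["box"],np.median(P,0).round(3))
E
```

```text
time: 14.75
tool_pos: [0.6299, -0.0202, 0.1273]
tcp_rot: [0.386, 3.115, -0.001]
wrist_force: [-0.8, 0.3, 0.8]
width: 0.997
mat 0.72 [197.9, 1.0, 354.9, 163.9] 13340 0.003750647019058917 ((0.5355777740478516, 0.0024157166481018066), (0.11127222329378128, 0.11174249649047852), 5.238800525665283) tool delta [ 0.0948 -0.001   0.1264]
roll 0.81 [246.6, 40.8, 319.0, 119.7] top 0.04436668574148304 ((0.5365192890167236, 0.0032965103164315224), 0.027964450418949127) [ 0.62778695 -0.01974733  0.12637253]
```

View pics/w7.png

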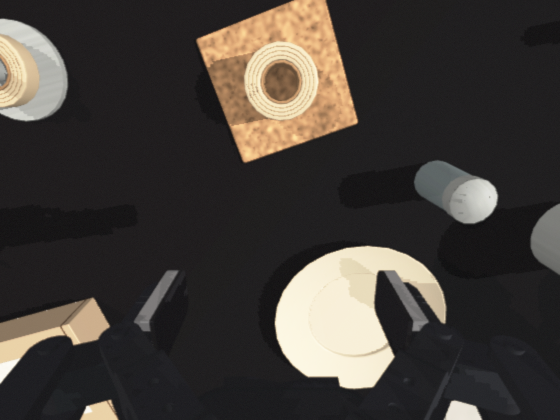

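The roll lies flat at (281,80) in the middle of the mat, with its top at about 0.044. The narrow roll is still on its stand at (10,72), and the gripper is clear. I'm handing the job in.

```bash
python3 -c "
from workcell import bot
print(bot.finish_job())"
```

```text
the job is handed in; nothing more can be done
None
```

I lifted the wide roll straight up off its post, carried it to the mat farthest to the robot's right, and lowered it until it touched (5.4 N). Then I let go and backed away. The job was handed in at about 15 s of the 40 s allowed.

**Last checks:** The roll's centre is within about 1–2 mm of the mat's middle. Its top is at 0.044 m (0.045 expected), so it lies flat. The gripper is open and well clear. The last wrist picture shows the narrow roll still on its post.

**What failed or disagreed:**
- **First move call:** it was refused because I had left out keys that every row needs.
- **First grasp:** it closed on air above the roll, around the post tip. The real fingertips sit about 38 mm farther back than the reported TCP. I measured that offset from wrist-camera depth and corrected for it.
- **Narrow roll:** in the last scene picture the network did not report it. I confirmed it only by eye in the wrist picture, where it is partly out of frame, and did not measure how far it might have moved.

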